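# Touch-test a handheld device in its test nest and record the pass

### The arm

A 6-joint arm with a two-finger parallel gripper is mounted at the origin on a cart in front of the work surface, level with it; the furniture and walls round the work are solid. World frame = base frame: x ahead of the robot, y to its left, z up, the work surface at z = 0. Lengths are in mm, angles in rad, forces in N, time in s.
With the tool pointing down it reaches from about 350 to 875 mm from the base axis. Payload 4.2 kg.
Tool frame: the origin (TCP) lies midway between the tips of the shut fingers; the grasp point (between the pads) lies 19 mm behind it (arm.grasp_offset is the distance from the TCP to the grasp point, in mm); z points along the fingers, y is the line along which they close (so a half turn about z gives the same grasp; the last joint's range is limited). The gripper opens to 85 mm and grips with 20 to 120 N. Pads are 22 mm wide; open, the fingers measure 114 mm over their backs; the gripper's body (76 mm by 85 mm) begins 54 mm behind the grasp point. The pads swing forward as they close: fully open they stand 13 mm farther back than shut.
Start: joints at [1.413, 0.385, 0.008, 0, -1.194, -0.259], TCP at [252.989, 571.485, 231.312] pointing down, gripper open.
Joint ranges: [-3.14, 3.14], [-1.21, 2.06], [-1.07, 1.41], [-3.16, 2.05], [-2.99, -0.16], [-3.1, 3.1]. Speed limits (rad/s): [2.79, 2.79, 3.14, 3.14, 3.14, 3.14].

### API

Orientations are given as a unit quaternion [x, y, z, w].
In Python, from bench import arm gives the robot as it stands. The module is installed in compiled form; this text tells all that it offers.
- The arm moves only by the tool servo_tool, never from a script. Its argument "increments" is a list of rows, each a list of 7 numbers: the opening, from 0 (shut) to 1 (fully open), then the shift along the tool's x, y, z in m, then the turn, a rotation vector about the tool's x, y, z in degrees. In form: [[grip, x, y, z, ax, ay, az], ...]. A call has 1 to 12 rows; each row is the pose to reach, as a shift and turn from the pose commanded when the call began, along the tool's axes at that moment; what a row does not reach only later rows make up. A row lasts 1/8 s, in which the tool goes at most 62.5 mm and 10.7 degrees, less where a joint would pass 70% of its speed; a pose out of reach is approached as far as the arm can. A call with a gripper value outside its range is refused whole. The fingers move at their own pace and stop on an object; the grip force is fixed at half the most. Time passes only in rows, so rows that repeat a pose let the fingers close. It gives the time, the measured TCP pose, the force, the opening and the grip force at its end, in the units of the state.
- arm.read_state(): the state, without advancing time (a new reading comes with each control period).
- arm.get_image(name): name is "side" or "top" or "wrist"; returns a dict with "color" (420x560x3 uint8, red, green, blue), "fx", "fy", "cx", "cy" (pixels), "rvec" (rotation vector, rad) and "tvec" (3), from world to camera coordinates, as OpenCV has them; the wrist camera has in their place "hand_eye" (4x4, takes a point from camera to tool coordinates, whose origin is the TCP and whose axes are the flange's). Camera axes: x right, y down, z forward; pixel columns grow to the right and rows downward; lengths in mm; the calibration is good to about 2 mm. A picture is of the moment at which its call begins: read the wrist's pose just before it. There is no depth.
- arm.job_done(): hands the job in; it is judged then, once.
Trained networks look in the newest picture that a camera, given by its name, has taken for a name from the list of things; names that differ only in an ending like _2 or _b are one class to them, and where a whole thing is asked for, a point or a joint stands for the part that bears it (a point fixed in the world has none). Each returns a list of dicts, best first, with "p" (0 to 1); they miss things now and then, are a little off and sometimes report something else, mostly with a low value. They report only what shows in the picture. A call takes as long as a camera call. They do not tell look-alikes from the thing itself.
- arm.look_for(camera, thing): "box" ([centre column, centre row, width, height] in pixels, round what is visible of it).
- arm.spot_point(camera, thing): "centre" ([column, row] in pixels: a listed point, or the origin of a listed thing).
The state is a dict: "clock": time; "joints": joint angles; "joint_vel": joint speeds; "joint_efforts": joint torques, N m; "position": TCP position; "ee_rot": TCP orientation; "contact_force": force on the tool from outside, world axes, zero at the start; "wrist_torque": the same for the moment, N m; "gripper_width": finger opening in mm; "grasp_force": force on a finger pad.
Only numpy, scipy, OpenCV 4.12 (cv2) and the standard library are available. Lean on these libraries where they do the work, as an engineer would, in place of code of your own. Each camera call takes 0.05 s, during which the arm holds its last target. There are 200 camera calls.

### The job

Give the handheld device that lies in the aluminium test nest its touch test: lightly tap its dark screen, then lightly tap its light-coloured talk key, and then press the green button right down and let it come back up to record the pass. Do everything with the fingertips from above: leave the device lying in the nest, do not pick anything up, do not press the red button, and leave the other things on the bench where they are.

Things in the scene. Friction and masses are not known exactly. Their poses are not given: they have to be found in the camera images.
- nest: Test nest fixed to the bench: pale aluminium base plate 205 x 100 x 8 mm, black guides (tops at z 0.028) round a pocket 143 x 59 mm, and a grey contact head (26 x 62 mm, top z 0.034) 84 to 110 mm from the origin along +x. Origin: pocket centre at bench level; x along the pocket, z up. The pocket's floor is sprung: it sinks from 1 to 2 N on the device and stops 5 mm down at about 9 N.
- dut: Loose handheld device under test, lying face up in the nest: flat black and grey body 56 x 140 x 13 mm, about 0.12 kg, 1.5 mm of play all round. Origin: centre of its underside, 22 mm above the bench. Its long axis is its y, +y towards the screen end and the contact head (the far end), z up. Its top stands 7 mm above the guides. More than 20 N of finger force on it is too hard.
- screen_mid (a point): Centre of the dark glass screen on the device under test. The screen is a flat pane 48 mm wide and 62 mm long on the device's black half, its middle 21 mm from the device's centre; a touch anywhere on it counts. About 35 mm above the bench, touched from above.
- key_mid (a point): Centre of the top of the raised light-coloured talk key on the device under test: a bar 30 mm long and 10 mm wide, lying lengthwise on the grey half, 33 mm from the device's centre on its -y side, standing 3.5 mm proud (about 38 mm above the bench). A touch anywhere on it counts. Touched from above.
- pass_button_top (a point): Centre of the top of the green push button (cap 32 mm across, top 22 mm above the bench, in a round black housing 48 mm across and 12 mm high, fixed to the bench). Pressed straight down it travels 6 mm and springs back; it starts to move at about 1.5 N and is right down at about 5 N.
- pass_button (a joint): Travel of the green button in m: 0 up, 0.006 right down.
- fail_button_top (a point): Centre of the top of the red push button, otherwise like the green one; the two may have changed places.
- fail_button (a joint): Travel of the red button in m: 0 up, 0.006 right down. Not to be pressed.
- spare: Another loose handheld device, 56 x 140 x 13 mm, lying flat on the bench to the left of the nest; not part of the test. Origin: centre of its underside, long axis y.
- marker: Loose white marker pen with a black cap, 17 x 135 x 16 mm, lying on the bench near its front edge; long axis y, origin at the centre of its underside. A bystander.
- tape_blue: Loose roll of dark tape, 58 mm across and 19 mm high, lying flat; origin at the centre of its underside. A bystander.
- screwdriver_b: Loose blue-handled screwdriver, 24 x 163 x 25 mm, lying behind the nest; long axis y, origin at the centre of its underside. A bystander.
There are look-alikes about, which are no part of the job. What is shaped like the dut but orange or yellow is not meant.

How it is judged:
By the outcome, as a careful person would: the job done as asked, in the order asked, and still so for the second after the job is handed in, with the robot touching nothing.
It also fails if it takes over 40 s, if anything falls off the work surface, if the arm or the gripper's body presses on something with over 40 N, if the wrist force passes 120 N, or if a joint passes its speed limit or range.

## Working session

There is one attempt and no reset: what is moved stays moved. The work goes in short steps, Python scripts to look and compute and a tool call to move; the robot and the scene stay as the last step left them, time stands still between calls to the robot, and variables do not carry over. Pictures are saved under pics/ and viewed, at most 10 in all, crops included, and the job is handed in when it is done.

Besides the shell and the picture viewer there is one more tool, called after ">>>" by a JSON object that holds its "name" and its "arguments", one argument or row to a line. servo_tool: Moves the arm, as the interface text tells. Its arguments: {"type":"object","properties":{"increments":{"type":"array","items":{"type":"array","items":{"type":"number"}}}},"required":["increments"]}

```bash
mkdir -p pics
cat > h.py <<'E'
import numpy as np, cv2
from scipy.spatial.transform import Rotation as R
from bench import arm
def ray(im,px,z):
    K=np.array([[im['fx'],0,im['cx']],[0,im['fy'],im['cy']],[0,0,1.]])
    Rm=cv2.Rodrigues(np.array(im['rvec'],float))[0]; t=np.array(im['tvec'],float).ravel()
    c=-Rm.T@t; d=Rm.T@np.linalg.inv(K)@np.array([px[0],px[1],1.])
    return c+d*(z-c[2])/d[2]
def rayw(im,st,px,z):
    H=np.array(im['hand_eye']);Rt=R.from_quat(st['ee_rot']).as_matrix();p=np.array(st['position'])
    d=np.array([(px[0]-im['cx'])/im['fx'],(px[1]-im['cy'])/im['fy'],1.])
    c=Rt@H[:3,3]+p; d=Rt@H[:3,:3]@d
    return c+d*(z-c[2])/d[2]
def save(n,im): cv2.imwrite(n,cv2.cvtColor(im['color'],cv2.COLOR_RGB2BGR))
Z=dict(screen_mid=35,key_mid=38,pass_button_top=22,fail_button_top=22,dut=22,nest=0)
E
python3 - <<'E'
from h import *
for c in ('top','side'):
    im=arm.get_image(c); save(f'pics/{c}1.png',im)
    for n,z in Z.items():
        for d in arm.spot_point(c,n)[:3]: print(c,n,round(d['p'],2),np.round(d['centre']),np.round(ray(im,d['centre'],z),1))
s=arm.read_state(); print(s)
print(np.round(R.from_quat(s['ee_rot']).as_matrix(),3))
E
```

```text
top screen_mid 0.73 [120. 265.] [373.2 592.4  35. ]
top screen_mid 0.66 [376. 191.] [ 589.6 -238.2   35. ]
top screen_mid 0.56 [265. 212.] [530.7 126.   35. ]
top key_mid 0.7 [262. 228.] [479.6 138.5  38. ]
top key_mid 0.57 [395. 204.] [ 544.5 -295.6   38. ]
top key_mid 0.56 [122. 252.] [415.5 586.5  38. ]
top pass_button_top 0.49 [401. 236.] [ 442.8 -313.3   22. ]
top fail_button_top 0.5 [344. 224.] [ 487.6 -130.6   22. ]
top fail_button_top 0.35 [399. 235.] [ 445.  -307.3   22. ]
top dut 0.93 [121. 260.] [388. 592.  22.]
top dut 0.67 [380. 194.] [ 582.3 -254.2   22. ]
top dut 0.6 [264. 222.] [501.8 131.   22. ]
top nest 0.73 [267. 221.] [506.  122.5   0. ]
side screen_mid 0.7 [306. 300.] [366.  630.9  35. ]
side screen_mid 0.64 [289. 190.] [ 597.2 -199.4   35. ]
side screen_mid 0.56 [289. 223.] [520.9 149.6  35. ]
side key_mid 0.67 [309. 198.] [ 492.  -112.8   38. ]
side key_mid 0.64 [304. 222.] [465.6 135.8  38. ]
side key_mid 0.59 [291. 296.] [410.2 623.2  38. ]
side pass_button_top 0.38 [324. 188.] [ 454.1 -291.2   22. ]
side dut 0.74 [300. 303.] [384.2 628.4  22. ]
side dut 0.7
[... 168 characters left out ...]
9962355e-05,
       -1.19397075e+00, -2.58626137e-01]), 'joint_vel': array([-0.00041885,  0.00028334,  0.00029397,  0.0003066 , -0.00154624,
        0.00010762]), 'joint_efforts': array([ 8.44846127e-04, -3.91949236e+01,  1.88585562e+01,  4.18986261e+00,
       -4.33187206e-04,  7.91693910e-07]), 'position': array([252.97530466, 571.48185669, 231.30547055]), 'ee_rot': array([ 9.78361871e-01, -2.06901061e-01, -7.13199686e-06, -3.00718016e-06]), 'contact_force': array([-0.28343862,  0.35398635, -0.08111717]), 'wrist_torque': array([0.02472485, 0.03088011, 0.02799384]), 'grasp_force': 0.0, 'gripper_width': 85.359893624057}
[[ 0.914 -0.405 -0.   ]
 [-0.405 -0.914  0.   ]
 [-0.    -0.    -1.   ]]
```

View pics/top1.png

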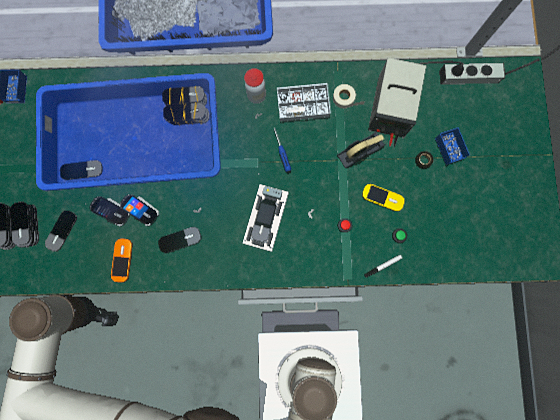

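View pics/side1.png

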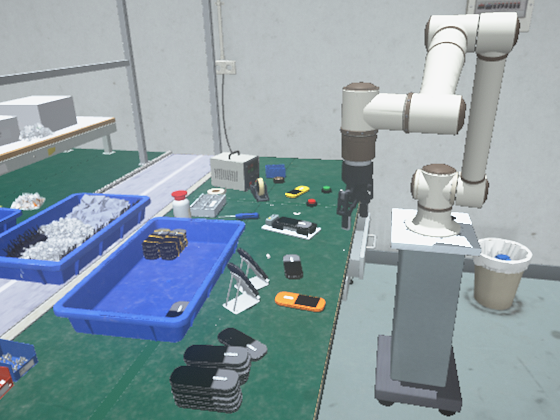

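The top picture shows the nest at about (265,217), with its contact head at the far end (271,190). The red button is at (345,225) and the green one at (400,236). The side picture agrees with this. I'll go above the nest with the fingers shut and measure with the wrist camera.

>>> {"name": "servo_tool", "arguments": {
  "increments": [
    [0,0.03,0.02,0,0,0,0],
    [0,0.07,0.05,0,0,0,0],
    [0,0.115,0.085,0,0,0,0],
    [0,0.16,0.12,0,0,0,0],
    [0,0.205,0.153,0,0,0,0],
    [0,0.25,0.187,0,0,0,0],
    [0,0.295,0.22,0,0,0,0],
    [0,0.335,0.25,0,0,0,0],
    [0,0.37,0.277,0,0,0,0],
    [0,0.39,0.292,0,0,0,0],
    [0,0.4,0.3,0,0,0,0],
    [0,0.4,0.3,0,0,0,0]
  ]
}}

```text
clock: 2.2
position: [497.4, 135.0, 231.3]
ee_rot: [0.978, -0.207, -0.0, -0.0]
contact_force: [-0.8, 0.1, 0.4]
gripper_width: -0.0
grasp_force: 0.0
```

```bash
cat > w.py <<'E'
from h import *
import sys
s=arm.read_state(); im=arm.get_image('wrist'); save(sys.argv[1],im)
print(s['clock'],s['position'],s['gripper_width'],s['contact_force']); M=R.from_quat(s['ee_rot']).as_matrix(); print(np.round(M,3)); print(np.round(im['hand_eye'],2))
for n in sys.argv[2:]:
    for d in arm.spot_point('wrist',n)[:2]:
        w=rayw(im,s,d['centre'],Z[n]); print(n,round(d['p'],2),np.round(d['centre']),np.round(w,1),'tool delta',np.round(M.T@(w-s['position']),1))
E
python3 w.py pics/w1.png screen_mid key_mid dut nest
```

```text
2.2 [497.40640512 134.98684597 231.28983919] -0.038887925453798385 [-0.78324459  0.11029288  0.37131519]
[[ 0.914 -0.406  0.   ]
 [-0.406 -0.914  0.   ]
 [-0.    -0.    -1.   ]]
[[ 0.0000e+00 -9.6000e-01 -2.7000e-01  6.7260e+01]
 [ 1.0000e+00  0.0000e+00 -0.0000e+00 -6.0000e-02]
 [ 0.0000e+00 -2.7000e-01  9.6000e-01 -1.4273e+02]
 [ 0.0000e+00  0.0000e+00  0.0000e+00  1.0000e+00]]
screen_mid 0.75 [276. 153.] [528.6 126.5  35. ] tool delta [ 32.   -4.9 196.3]
key_mid 0.64 [282. 205.] [474.8 143.1  38. ] tool delta [-23.9   1.7 193.3]
dut 0.84 [ 12. 379.] [396.1 573.7  22. ] tool delta [-270.6 -359.9  209.3]
```

View pics/w1.png

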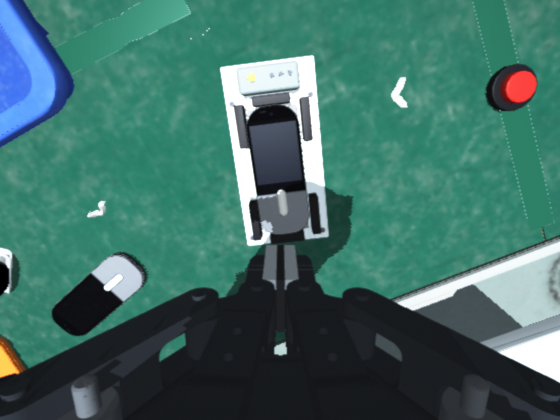

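The device lies in the nest with its screen at (276,153) and its key at (282,203). The networks' points agree with the picture. Next I'll come down over the screen.

>>> {"name": "servo_tool", "arguments": {
  "increments": [
    [0,0.02,-0.003,0.03,0,0,0],
    [0,0.032,-0.005,0.07,0,0,0],
    [0,0.032,-0.005,0.11,0,0,0],
    [0,0.032,-0.005,0.145,0,0,0],
    [0,0.032,-0.005,0.17,0,0,0],
    [0,0.032,-0.005,0.185,0,0,0],
    [0,0.032,-0.005,0.19,0,0,0],
    [0,0.032,-0.005,0.192,0,0,0],
    [0,0.032,-0.005,0.192,0,0,0]
  ]
}}

```text
clock: 3.58
position: [529.1, 127.2, 40.1]
ee_rot: [0.978, -0.207, 0.001, -0.001]
contact_force: [-0.1, 0.5, -0.4]
gripper_width: 0.1
grasp_force: 0.0
```

>>> {"name": "servo_tool", "arguments": {
  "increments": [
    [0,0,0,0.001,0,0,0],
    [0,0,0,0.002,0,0,0],
    [0,0,0,0.003,0,0,0],
    [0,0,0,0.004,0,0,0],
    [0,0,0,0.005,0,0,0],
    [0,0,0,0.005,0,0,0]
  ]
}}

```text
clock: 4.32
position: [528.6, 126.8, 34.5]
ee_rot: [0.978, -0.207, 0.0, 0.0]
contact_force: [-1.2, 0.5, 2.0]
gripper_width: -0.2
grasp_force: 1.4
```

>>> {"name": "servo_tool", "arguments": {
  "increments": [
    [0,0,0,0.001,0,0,0],
    [0,0,0,0.0015,0,0,0],
    [0,0,0,0.0015,0,0,0]
  ]
}}

```text
clock: 4.7
position: [528.6, 126.8, 33.0]
ee_rot: [0.978, -0.207, 0.0, 0.0]
contact_force: [-1.6, -0.8, 4.8]
gripper_width: 0.1
grasp_force: 2.5
```

>>> {"name": "servo_tool", "arguments": {
  "increments": [
    [0,0,0,-0.01,0,0,0],
    [0,0,0,-0.03,0,0,0],
    [0,-0.02,0.003,-0.03,0,0,0],
    [0,-0.045,0.006,-0.03,0,0,0],
    [0,-0.056,0.007,-0.03,0,0,0],
    [0,-0.056,0.007,-0.03,0,0,0],
    [0,-0.056,0.007,-0.018,0,0,0],
    [0,-0.056,0.007,-0.01,0,0,0],
    [0,-0.056,0.007,-0.008,0,0,0],
    [0,-0.056,0.007,-0.008,0,0,0]
  ]
}}

```text
clock: 5.95
position: [474.6, 142.9, 40.4]
ee_rot: [0.978, -0.207, -0.0, 0.0]
contact_force: [-0.3, 0.3, 0.2]
gripper_width: 0.0
grasp_force: 0.0
```

>>> {"name": "servo_tool", "arguments": {
  "increments": [
    [0,0,0,0.001,0,0,0],
    [0,0,0,0.002,0,0,0],
    [0,0,0,0.003,0,0,0],
    [0,0,0,0.004,0,0,0],
    [0,0,0,0.0045,0,0,0],
    [0,0,0,0.0045,0,0,0]
  ]
}}

```text
clock: 6.7
position: [474.6, 143.2, 36.6]
ee_rot: [0.978, -0.207, 0.0, -0.0]
contact_force: [-1.6, 0.3, 2.5]
gripper_width: -0.1
grasp_force: 1.7
```

>>> {"name": "servo_tool", "arguments": {
  "increments": [
    [0,0,0,0.001,0,0,0],
    [0,0,0,0.0015,0,0,0],
    [0,0,0,0.0015,0,0,0]
  ]
}}

```text
clock: 7.08
position: [474.7, 143.2, 35.0]
ee_rot: [0.978, -0.207, 0.0, -0.0]
contact_force: [-1.5, -0.0, 5.0]
gripper_width: 0.1
grasp_force: 2.8
```

>>> {"name": "servo_tool", "arguments": {
  "increments": [
    [0,0,0,-0.01,0,0,0],
    [0,0,0,-0.03,0,0,0],
    [0,0,0,-0.07,0,0,0],
    [0,0,0,-0.12,0,0,0],
    [0,0.025,0.045,-0.16,0,0,0],
    [0,0.05,0.09,-0.18,0,0,0],
    [0,0.075,0.14,-0.18,0,0,0],
    [0,0.1,0.19,-0.18,0,0,0],
    [0,0.12,0.24,-0.18,0,0,0],
    [0,0.13,0.27,-0.18,0,0,0],
    [0,0.13,0.28,-0.18,0,0,0],
    [0,0.13,0.28,-0.18,0,0,0]
  ]
}}

```text
clock: 8.57
position: [479.6, -165.5, 214.7]
ee_rot: [0.978, -0.207, -0.0, -0.0]
contact_force: [0.8, -0.3, 1.1]
gripper_width: -0.2
grasp_force: 0.0
```

```bash
python3 w.py pics/w2.png pass_button_top fail_button_top dut
```

```text
8.575 [ 479.5704955  -165.54450229  214.73894141] -0.2383077414480635 [ 0.77487952 -0.31416087  1.10983662]
[[ 0.914 -0.406 -0.   ]
 [-0.406 -0.914  0.   ]
 [-0.    -0.    -1.   ]]
[[ 0.0000e+00 -9.6000e-01 -2.7000e-01  6.7260e+01]
 [ 1.0000e+00  0.0000e+00 -0.0000e+00 -6.0000e-02]
 [ 0.0000e+00 -2.7000e-01  9.6000e-01 -1.4273e+02]
 [ 0.0000e+00  0.0000e+00  0.0000e+00  1.0000e+00]]
pass_button_top 0.79 [422. 153.] [ 449.8 -313.5   22. ] tool delta [ 32.9 147.3 192.7]
fail_button_top 0.83 [248. 188.] [ 489.1 -132.3   22. ] tool delta [ -4.7 -34.2 192.7]
dut 0.69 [328.  57.] [ 574.6 -257.6   22. ] tool delta [124.3  45.6 192.7]
dut 0.63 [ 32. 266.] [506.8 133.1  22. ] tool delta [ -96.1 -284.   192.8]
```

View pics/w2.png

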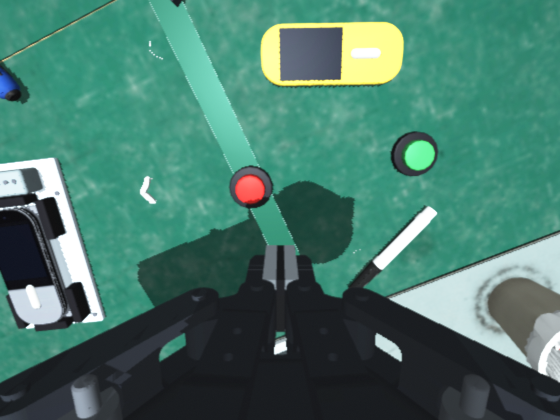

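The green cap is at (419,156) and the red one at (250,189), so the network's green point is right. The device is still in the nest. Next I'll go above green and press it.

>>> {"name": "servo_tool", "arguments": {
  "increments": [
    [0,0.01,0.04,0,0,0,0],
    [0,0.02,0.085,0.02,0,0,0],
    [0,0.028,0.125,0.06,0,0,0],
    [0,0.032,0.143,0.1,0,0,0],
    [0,0.032,0.146,0.135,0,0,0],
    [0,0.032,0.146,0.165,0,0,0],
    [0,0.032,0.146,0.18,0,0,0],
    [0,0.032,0.146,0.186,0,0,0],
    [0,0.032,0.146,0.188,0,0,0],
    [0,0.032,0.146,0.188,0,0,0]
  ]
}}

```text
clock: 10.02
position: [450.9, -312.1, 27.7]
ee_rot: [0.978, -0.207, 0.001, 0.0]
contact_force: [0.0, 0.3, -1.0]
gripper_width: -0.1
grasp_force: 0.0
```

>>> {"name": "servo_tool", "arguments": {
  "increments": [
    [0,0,0,0.002,0,0,0],
    [0,0,0,0.004,0,0,0],
    [0,0,0,0.006,0,0,0],
    [0,0,0,0.008,0,0,0],
    [0,0,0,0.0095,0,0,0],
    [0,0,0,0.0105,0,0,0],
    [0,0,0,0.0105,0,0,0],
    [0,0,0,0.0105,0,0,0]
  ]
}}

```text
clock: 11.02
position: [450.4, -312.1, 16.5]
ee_rot: [0.978, -0.207, 0.0, 0.0]
contact_force: [-0.7, 1.0, 4.7]
gripper_width: 0.2
grasp_force: 2.3
```

Another 1.5–2 mm should bottom it out firmly.

>>> {"name": "servo_tool", "arguments": {
  "increments": [
    [0,0,0,0.001,0,0,0],
    [0,0,0,0.0018,0,0,0],
    [0,0,0,0.0018,0,0,0],
    [0,0,0,0.0018,0,0,0]
  ]
}}

```text
clock: 11.52
position: [450.4, -312.1, 15.9]
ee_rot: [0.978, -0.207, 0.0, 0.0]
contact_force: [-3.0, 2.1, 12.6]
gripper_width: -0.0
grasp_force: 6.6
```

The force rose sharply at 15.9 mm, so the button is right down. I'll release it straight up and check.

>>> {"name": "servo_tool", "arguments": {
  "increments": [
    [0,0,0,-0.005,0,0,0],
    [0,0,0,-0.015,0,0,0],
    [0,0,0,-0.04,0,0,0],
    [0,0,0,-0.08,0,0,0],
    [0,0,0,-0.13,0,0,0],
    [0,0,0,-0.17,0,0,0],
    [0,0,0,-0.19,0,0,0],
    [0,0,0,-0.19,0,0,0],
    [0,0,0,-0.19,0,0,0]
  ]
}}

```text
clock: 12.65
position: [449.4, -311.5, 203.0]
ee_rot: [0.978, -0.207, -0.001, -0.001]
contact_force: [-0.2, 0.3, 0.2]
gripper_width: -0.4
grasp_force: 0.0
```

Run:
```python
from h import *
im=arm.get_image('top'); im['color']=cv2.resize(im['color'][150:300,180:450],(800,444)); save('pics/t2.png',im)
```

```text
(no output)
```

View pics/t2.png

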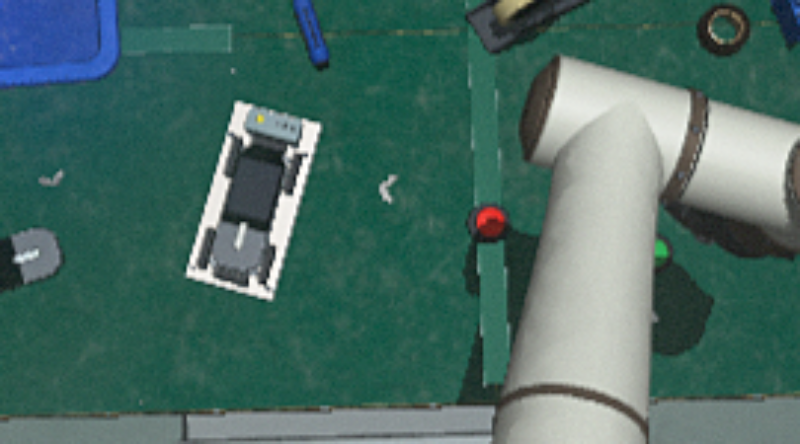

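In the crop the device still lies in the nest, with its screen at (255,190) and key at (240,235). The red button at (490,222) is untouched and the arm is clear.

```bash
python3 -c "
from bench import arm
print(arm.job_done())"
```

```text
the job is handed in; nothing more can be done
None
```

I tapped the screen and then the talk key (about 5 N each), pressed the green button right down and released it, and handed the job in at about 13 s; no verdict came back. The device was still in the nest and the red button was not pressed.

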